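# Hold a positioning slide against its setting block

### The arm

A 7-joint arm with a two-finger parallel gripper is mounted at the origin on the work surface. World frame = base frame: x ahead of the robot, y to its left, z up, the work surface at z = 0. Lengths are in m, angles in degrees, forces in N, time in s.
With the tool pointing down it reaches from about 0.375 to 0.925 m from the base axis. Payload 3.1 kg.
Tool frame: the origin (TCP) lies at the very end of the fingers, on their centre line; the grasp point (between the pads) lies 19 mm behind it; z points along the fingers, y is the direction in which the jaws open and shut (so a half turn about z gives the same grasp; the last joint's range is limited). The gripper opens to 85 mm and grips with 20 to 120 N. Pads are 22 mm wide; open, the fingers measure 114 mm over their backs; the gripper's body (76 mm by 85 mm) begins 54 mm behind the grasp point. The pads swing forward as they close: fully open they stand 13 mm farther back than shut.
Start: joints at [-72.009, 21.939, 2.515, 91.553, -1.026, 66.532, -2.859], TCP at [0.26, 0.596, 0.231] pointing down, gripper open.
Joint ranges: [-149.38, 149.38], [-23.57, 123.04], [-84.95, 90], [0, 143.3], [-89.99, 269.99], [3.08, 112.72], [-163.45, 163.45]. Speed limits (degrees/s): [159.86, 159.86, 180, 180, 180, 180, 180].

### API

Orientations are given as [roll, pitch, yaw] about the fixed x, y, z axes, in that order (R = Rz(yaw) Ry(pitch) Rx(roll)).
In Python, from plant import env gives the robot as it stands. Calls block until the motion is done:
- env.move_pose(position, orientation): joint-space move of the TCP to a pose.
- env.movel(position, attitude=None, max_speed=0.15, until_force=None): straight line of the TCP; attitude=None keeps the orientation; max_speed is the mean speed in m/s. With until_force (N) it stops when the force on the tool has changed by that much, and returns True; else False.
- env.move_j(angles): joint-space move.
- env.grip(opening): finger opening in m; the grip force is fixed at half the most; returns when the fingers have stopped.
- env.pause(seconds).
- env.inverse_kinematics(position, orientation): joint angles nearest the present ones, or None.
- env.read_camera(name): name is "scene" or "top" or "wrist"; returns (picture, depth): 420x560x3 uint8, blue, green, red; 420x560 float32, m along the optical axis (not along the pixel's ray), 0 where there is no reading.
- env.camera_model(name): a dict with "K" (3x3 intrinsics, pixels), "view" (4x4, takes a point from world to camera coordinates); the wrist camera has in their place "hand_eye" (4x4, takes a point from camera to tool coordinates, whose origin is the TCP and whose axes are the flange's). Camera axes: x right, y up, looking along -z (the intrinsics and any distortion apply to the point x, -y, -z); pixel columns grow to the right and rows downward; lengths in m; the calibration is good to about 2 mm. A picture is of the moment at which its call begins: read the wrist's pose just before it. camera_model takes no time and is no camera call.
A pose or a line that the arm cannot do raises env.MotionError and nothing moves.
- env.sign_off(): hands the job in, once; it reports no verdict.
Trained networks look in the newest picture that a camera, given by its name, has taken for a name from the list of things; names that differ only in an ending like _2 or _b are one class to them, and where a whole thing is asked for, a point or a joint stands for the part that bears it (a point fixed in the world has none). Each returns a list of dicts, best first, with "p" (0 to 1); they miss things now and then, are a little off and sometimes report something else, mostly with a low value. They report only what shows in the picture. A call takes as long as a camera call. They do not tell look-alikes from the thing itself.
- env.recognise(camera, target): "pixel" ([column, row] in pixels, amid what is visible of it).
- env.cut_out(camera, target): "region" (420x560 bool, what is visible of it) and "pixel" ([column, row] in pixels, amid what is visible of it).
- env.mark_of(camera, target): "pixel" ([column, row] in pixels: a listed point, or the origin of a listed thing).
Readings, each from a call of its own:
- env.current_clock(): time.
- env.current_q(): joint angles.
- env.current_joint_velocities(): joint speeds.
- env.current_joint_efforts(): joint torques, N m.
- env.current_tool_pos(): TCP position.
- env.current_tool_rot(): TCP orientation.
- env.current_wrist_force(): force on the tool from outside, world axes, zero at the start.
- env.current_ft_torque(): the same for the moment, N m.
- env.current_gripper_width(): finger opening in m.
Only numpy, scipy, OpenCV 4.12 (cv2) and the standard library are available. Lean on these libraries where they do the work, as an engineer would, in place of code of your own. Each camera call takes 0.05 s, during which the arm holds its last target.

### The job

Unlock the positioning slide: draw its lock pin and park it upright in the U-notch of the bracket on the slide's side. Stand the drilled metal setting block upright on the base plate in the gap between the carriage and the end plate, on the side where the gap is wide enough for it (clear of the rubber buffer), and push the carriage forward until carriage, block and end plate sit flush, face to face. Finish while still holding the carriage pressed firmly against the block, hand off the block itself, so that the readout can be zeroed, and leave the other things on the bench where they are.

Things in the scene. Friction and masses are not known exactly. Their poses are not given: they have to be found in the camera images.
- slide: Fixed slide. Aluminium base plate 180 (x) by 300 (y) by 12 mm on the bench; origin: centre of its underside. The carriage runs along y on two rails, inner edges at x = -58 and +58 mm, tops 29 mm up. The reference end plate (180 wide, 20 thick, top 57 mm up) stands at the +y end, inner face at y = +130 mm; a like rear plate stands at the -y end.
- carriage: Carriage: aluminium plate 176 (x) by 100 (y) by 15 mm. Origin: centre of its top face, 57 mm above the bench; axes as the slide's. Its front face, 50 mm from the origin in +y, is a 110 mm wide plate from 17 to 57 mm above the bench. The pin locks this face 36 mm from the end plate. Freed, it slides with 1 N of friction and stays where left; from there it goes 100 mm back and 20 mm forward.
- knob (a point): Middle of the grip of the black push knob fixed on the carriage's top (does not turn): 30 mm in diameter, 42 mm tall; this point is on its axis, 26 mm above the carriage's top. It may be gripped or pushed; a steady push of 5 N or more on the carriage is firm enough.
- bore (a point): Mouth of the pin's bore (11.6 mm) in the carriage's top, 30 mm in -x from the carriage's centre. A boss on the base below has the same bore; the pin reaches 36 mm down through both.
- pin: Loose steel lock pin, about 70 g, upright in the bore. Origin: on its axis at the underside of its collar (24 mm in diameter, 5 mm thick), which rests on the carriage's top. Below: shank 10 mm in diameter, 36 mm long, foot tapered. Above: neck, then a round grip 20 mm in diameter from 13 to 37 mm above the origin.
- notch (a point): Place of the parked pin's origin: in the U-notch in the flat leg of an angle bracket on the slide's -x side. Leg's top (this height) 57 mm above the bench, 6 mm thick; notch 14 mm wide (y), running from its closed end 10 mm in +x to its open end 18 mm in -x, open above and below too. The collar is wider than the notch and hangs on the leg. Axes as the slide's.
- stop_face (a point): Point on the inner face of the reference end plate, at its middle (x) and at the height of the base plate's top, 12 mm above the bench. Axes as the slide's; the gap lies in -y from it.
- buffer: Black rubber buffer, 24 mm in diameter, in one of two tapped holes in the end plate's inner face, 36 mm to either side (x) of its middle, 34 mm above the bench. Origin: centre of its foot on that face. It sticks out 16 mm in -y, so the gap is too narrow for the block on that side. The other hole has a flat plug: that side is bare.
- block: Loose drilled aluminium setting block, about 0.26 kg, 50 (x) by 25 (y) by 75 (z) mm, standing upright on the bench in any of three places, any yaw. Origin: centre of its underside. The big drilled faces look along its y. It fits the gap with its 25 mm along the slide's y.
- tray: Small blue screw tray, 60 x 60 x 28 mm, to be left alone. Origin: centre of its underside.
- foot: Spare rubber machine foot with a stud, 34 mm in diameter, 39 mm tall, to be left alone. Origin: centre of its underside.
- caliper: Digital caliper lying flat, 230 mm long along its y, to be left alone. Origin: under the middle of its beam.
There are look-alikes about, which are no part of the job. Leave any blue or red look-alike of the pin alone.

How it is judged (in metres and radians):
On the way:
1. the lock pin is out of the bore and hangs upright in the U-notch, let go (x of pin in the frame of notch between -0.01 and 0.008 m and y of pin in the frame of notch between -0.004 and 0.004 m and z of pin in the frame of notch between -0.003 and 0.003 m and angle between pin's own z axis and vertical below 0.12 rad and contact force between the fingers and pin below 0.3 N), for 0.2 s.
At the end, for the whole second after the job is handed in: Pin hangs upright in the notch, let go (4 mm across, -10 to +8 mm along, 3 mm in height). Block upright on the base plate (3 mm), square (0.05 rad), within 2 mm of the bare end plate, hand off it; the carriage touches it (2.5 mm) and is held pressed on it with over 3 N by the robot (all of step 1 and y of block in the frame of stop_face between -0.015 and -0.0105 m and z of block in the frame of stop_face between -0.003 and 0.003 m and x of block in the frame of stop_face between -0.036 and 0.036 m and angle between block's own z axis and vertical below 0.05 rad and angle between the y axis of block and the y axis of slide, either way round below 0.05 rad and y of carriage in the frame of stop_face between -0.0775 and -0.0725 m and contact force between carriage and block above 3 N and contact force between any of the fingers, the arm and carriage above 1 N and contact force between each of the fingers, the arm and block below 0.3 N and linear speed of block below 0.01 m/s); the arm keeps its last pose, push and grip.
It fails at once if the tray is moved more than 30 mm (distance of tray from where it was at the start of the episode above 0.03 m).
It fails at once if the foot is moved more than 30 mm (distance of foot from where it was at the start of the episode above 0.03 m).
It fails at once if the caliper is moved more than 30 mm (distance of caliper from where it was at the start of the episode above 0.03 m).
It also fails if it takes over 64 s, if anything falls off the work surface, if the arm or the gripper's body presses on something with over 40 N, if the wrist force passes 120 N, or if a joint passes its speed limit or range.

## Working session

There is one attempt and no reset: what is moved stays moved. The work goes in short steps, each a Python script; the robot and the scene stay as the last script left them, time stands still between calls to the robot, and variables do not carry over. Pictures are saved under pics/ and viewed, and the job is handed in when it is done.

```bash
ls; mkdir -p pics; cat > h.py <<'E'
from plant import env
import numpy as np, cv2
from scipy.spatial.transform import Rotation as R
def save(name,img): cv2.imwrite('pics/'+name+'.png',img)
def camT(name,pos=None,rot=None):
    m=env.camera_model(name)
    if 'view' in m: return np.array(m['K']),np.linalg.inv(np.array(m['view'])),m
    T=np.eye(4);T[:3,:3]=R.from_euler('xyz',rot,degrees=True).as_matrix();T[:3,3]=pos
    return np.array(m['K']),T@np.array(m['hand_eye']),m
def ray(K,T,px,m=None):
    d=np.array(m.get('dist',m.get('distortion',[0]*5)) if m else [0]*5,float).ravel()
    x=cv2.undistortPoints(np.array([[px]],float),K,d).ravel()
    return T[:3,3],T[:3,:3]@np.array([x[0],-x[1],-1.])
def atz(K,T,px,z,m=None):
    o,d=ray(K,T,px,m); return o+d*(z-o[2])/d[2]
def atdepth(K,T,px,dep,m=None):
    o,d=ray(K,T,px,m); return o+d*dep
E
python3 - <<'E'
from h import *
for c in ['scene','top','wrist']:
    m=env.camera_model(c); print(c,{k:np.round(np.array(v),4).tolist() for k,v in m.items()})
print(env.current_clock(),env.current_tool_pos(),env.current_tool_rot())
for c in ['scene','top','wrist']:
    im,d=env.read_camera(c); save(c+'0',im); np.save(c+'0d.npy',d)
for t in ['carriage','knob','bore','pin','notch','stop_face','buffer','block','tray','foot','caliper']:
    print(t,[(np.round(r['pixel'],1).tolist(),round(r['p'],2)) for r in env.mark_of('top',t)][:5])
E
```

```text
pics
scene {'K': [[492.247, 0.0, 274.4147], [0.0, 492.247, 208.2058], [0.0, 0.0, 1.0]], 'view': [[0.4856, 0.8742, -0.0066, -0.243], [-0.6362, 0.3586, 0.6831, 0.2873], [0.5995, -0.3275, 0.7303, -1.5617], [0.0, 0.0, 0.0, 1.0]]}
top {'K': [[518.8588, 0.0, 293.4453], [0.0, 518.8588, 202.9717], [0.0, 0.0, 1.0]], 'view': [[-0.0135, -0.9999, 0.0093, -0.001], [0.9965, -0.0127, 0.0822, -0.531], [-0.082, 0.0104, 0.9966, -1.3998], [0.0, 0.0, 0.0, 1.0]]}
wrist {'K': [[358.1209, 0.0, 277.8258], [0.0, 358.1209, 213.6216], [0.0, 0.0, 1.0]], 'hand_eye': [[0.0004, 0.9585, 0.285, 0.0719], [1.0, -0.0007, 0.0009, 0.001], [0.001, 0.285, -0.9585, -0.1421], [0.0, 0.0, 0.0, 1.0]]}
0.0 [0.2598079  0.59476929 0.22987751] [-1.79848089e+02  9.25369083e-03  1.56409262e+02]
carriage [([236.2, 188.7], 0.67), ([130.9, 237.7], 0.52), ([390.7, 235.0], 0.32), ([237.3, 198.4], 0.16)]
knob [([235.6, 170.7], 0.63)]
bore [([236.6, 198.3], 0.81)]
pin [([251.9, 245.3], 0.62), ([129.4, 237.7], 0.55), ([169.5, 192.6], 0.53), ([237.4, 196.6], 0.51), ([434.7, 202.9], 0.5)]
notch [([282.5, 222.4], 0.74)]
stop_face [([206.0, 194.0], 0.85)]
buffer [([210.7, 206.1], 0.59)]
block [([391.8, 237.6], 0.67)]
tray [([392.0, 181.3], 0.63)]
foot [([434.4, 203.1], 0.58), ([237.9, 171.7], 0.16)]
caliper [([128.0, 238.3], 0.7)]
```

View pics/top0.png

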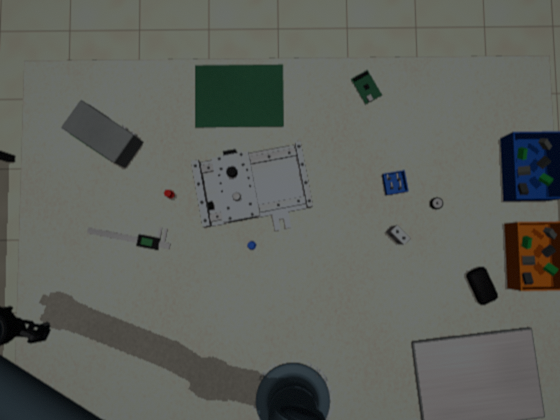

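View pics/scene0.png

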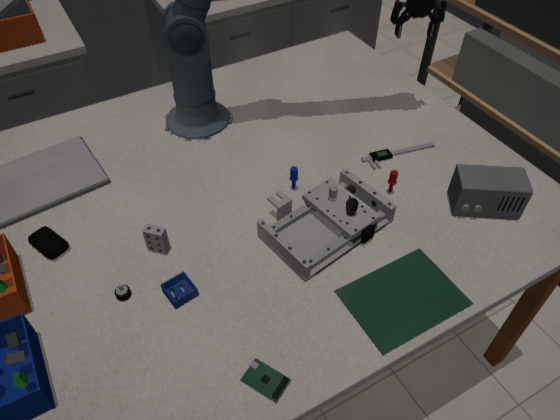

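View pics/wrist0.png

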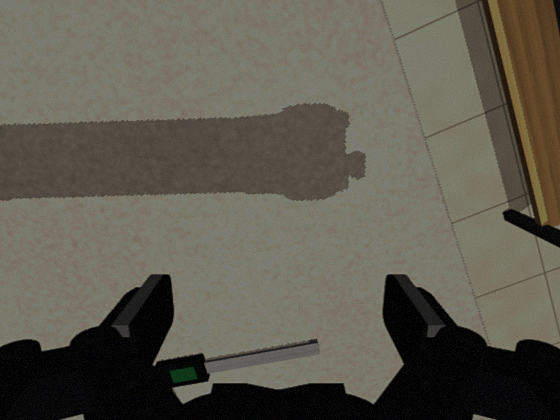

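```bash
python3 - <<'E'
import cv2
a=cv2.imread('pics/top0.png')[140:275,150:330]; cv2.imwrite('pics/top0c.png',cv2.resize(a,None,fx=4.4,fy=4.4,interpolation=cv2.INTER_CUBIC))
E
```

```text
(no output)
```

View pics/top0c.png

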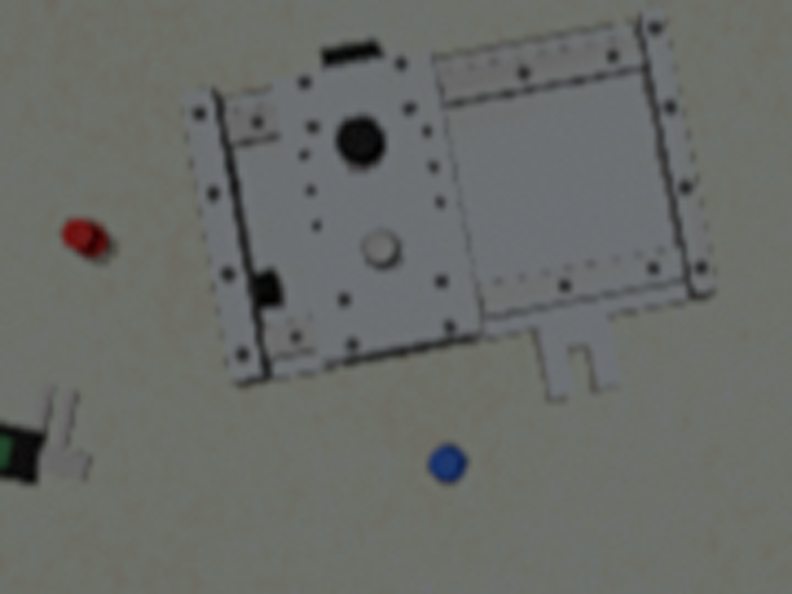

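The pin candidates in the top view are:
- grey at (237,196), upright on the carriage
- red at (169,193), loose on the bench
- blue at (252,245), loose on the bench

The grey one fits because it sits in the carriage bore. The buffer is at (210,206), on the robot-facing (-x) side, so the far (+x) side is the bare one. The block is at (398,235).

```bash
python3 - <<'E'
from h import *
K,T,m=camT('top')
d=np.load('top0d.npy')
for n,px,z in [('pin',(237.4,197),.057+.037),('knob',(232,171.5),.099),('bore',(236.6,198.3),.057),('notch',(282.5,222.4),.057),('stop',(206,194),.012),('buf',(210.7,206.1),.034),('block',(391.8,237.6),0),('tray',(392,181.3),0),('foot',(434.4,203.1),0)]:
    print(n,np.round(atz(K,T,px,z),4), 'depth', np.round(atdepth(K,T,px,d[int(px[1]),int(px[0])]),4))
# block top mask
dd=d
vv,uu=np.mgrid[0:420,0:560]
P=np.stack([(uu-K[0,2])/K[0,0],-(vv-K[1,2])/K[1,1],-np.ones_like(d)],-1)*d[...,None]
W=P@T[:3,:3].T+T[:3,3]
def rect(sel):
    q=W[sel][:,:2]; r=cv2.minAreaRect((q*1000).astype(np.float32)); return r,len(q),np.median(W[sel][:,2])
z=W[...,2]
print('blocktop',rect((z>.065)&(z<.085)&(abs(uu-395)<20)&(abs(vv-237)<18)))
b=(abs(uu-250)<70)&(abs(vv-188)<50)
for lo,hi in [(.045,.063)]:
    for u0,u1 in [(190,213)]:
        s=b&(z>lo)&(z<hi)&(uu<215)
        print('endplate etc',rect(s))
s=b&(z>.008)&(z<.018)&(uu>255)
print('base',rect(s))
print('table z',np.median(z[240:260,300:360]))
E
```

```text
pin [0.5424 0.1383 0.094 ] depth [0.5421 0.138  0.0975]
knob [0.6087 0.1516 0.099 ] depth [0.6085 0.1513 0.101 ]
bore [0.5425 0.1441 0.057 ] depth [0.5391 0.1404 0.0938]
notch [0.4765 0.0223 0.057 ] depth [0.479  0.0229 0.0009]
stop [0.5597 0.2328 0.012 ] depth [0.5592 0.2321 0.0169]
buf [0.5243 0.2166 0.034 ] depth [0.5233 0.2147 0.0467]
block [ 0.4329 -0.2795  0.    ] depth [ 0.4329 -0.2789  0.0032]
tray [ 0.59   -0.2846  0.    ] depth [ 5.900e-01 -2.845e-01  5.000e-04]
foot [ 0.5274 -0.4013  0.    ] depth [ 0.5251 -0.3933  0.0284]
blocktop (((441.14312744140625, -286.16131591796875), (49.36115264892578, 24.87664794921875), 43.6212272644043), 184, np.float64(0.07453815636992667))
endplate etc (((563.705078125, 221.20037841796875), (179.9196014404297, 63.750118255615234), 9.334277153015137), 575, np.float64(0.056651511462104454))
base (((581.8825073242188, 15.344902038574219), (249.9259796142578, 159.27096557617188), 0.048454977571964264), 1962, np.float64(0.012255966283649555))
table z 0.0002149288455798315
```

```bash
python3 - <<'E'
from h import *
for y in (9.3,189.3,-170.7):
    for p in ([.5422,.138,.2],[.4765,.022,.15],[.575,.21,.1]): 
        q=env.inverse_kinematics(p,[180,0,y]); print(y,p,None if q is None else np.round(q,0))
env.move_pose([.51,.10,.24],[180,0,9.3])
print(env.current_clock())
pos,rot=env.current_tool_pos(),env.current_tool_rot(); print(pos,rot)
im,d=env.read_camera('wrist'); save('w1',im); np.save('w1d.npy',d); np.save('w1p.npy',np.r_[pos,rot])
K,T,m=camT('wrist',pos,rot)
for t,z in [('pin',.057),('bore',.057),('notch',.057),('knob',.083),('stop_face',.012),('buffer',.034),('carriage',.057)]:
    for r in env.mark_of('wrist',t)[:3]:
        print(t,np.round(r['pixel'],1),round(r['p'],2),np.round(atz(K,T,r['pixel'],z),4))
vv,uu=np.mgrid[0:420,0:560]
P=np.stack([(uu-K[0,2])/K[0,0],-(vv-K[1,2])/K[1,1],-np.ones_like(d)],-1)*d[...,None]
W=P@T[:3,:3].T+T[:3,3]; np.save('w1W.npy',W)
E
```

```text
9.3 [0.5422, 0.138, 0.2] [-51.  16.  38. 107. -12.  60. -89.]
9.3 [0.4765, 0.022, 0.15] [-49.  11.  46. 121. -10.  52. -79.]
9.3 [0.575, 0.21, 0.1] [-50.  30.  34. 104. -20.  52. -88.]
189.3 [0.5422, 0.138, 0.2] [-35.  14.  18. 107.  -5.  60.  85.]
189.3 [0.4765, 0.022, 0.15] [-35.   9.  30. 120.  -6.  52.  97.]
189.3 [0.575, 0.21, 0.1] [-33.  26.  11. 103.  -6.  51.  81.]
-170.7 [0.5422, 0.138, 0.2] [-35.  14.  18. 107.  -5.  60.  85.]
-170.7 [0.4765, 0.022, 0.15] [-35.   9.  30. 120.  -6.  52.  97.]
-170.7 [0.575, 0.21, 0.1] [-33.  26.  11. 103.  -6.  51.  81.]
2.7
[0.5099689  0.10141903 0.24002192] [-1.79979779e+02 -9.69102703e-03  9.44335868e+00]
pin [46.1 90.3] 0.82 [0.5632 0.3123 0.057 ]
pin [260.7 263.8] 0.7 [0.433 0.106 0.057]
pin [239.2 142.8] 0.63 [0.5465 0.1428 0.057 ]
bore [241.2 139.5] 0.78 [0.5496 0.1414 0.057 ]
notch [355.4 236.6] 0.83 [0.4764 0.02   0.057 ]
notch [155.7 107. ] 0.37 [0.5649 0.2185 0.057 ]
knob [232.8  59.6] 0.73 [0.6113 0.1538 0.083 ]
knob [240.4 110.1] 0.69 [0.5752 0.143  0.083 ]
stop_face [160.2 109.1] 0.61 [0.5612 0.2285 0.012 ]
buffer [156.9 144.7] 0.96 [0.5291 0.2224 0.034 ]
carriage [237.7 109.8] 0.64 [0.5744 0.1479 0.057 ]
carriage [352.8 234.6] 0.5 [0.478 0.023 0.057]
```

View pics/w1.png

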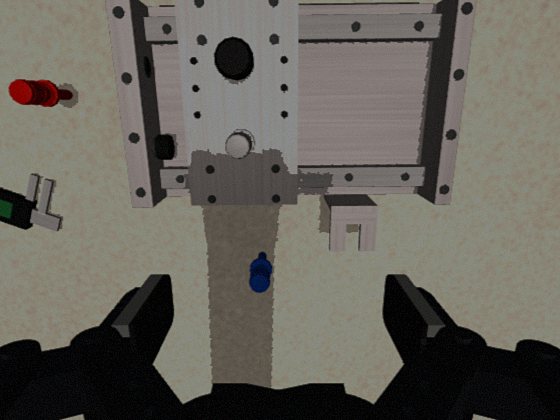

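The wrist view shows the grey pin top at (240,145), the knob at (234,58), the buffer at (165,146), and the bracket notch at (353,235). Next I'll refine these with the depth cloud.

```bash
python3 - <<'E'
from h import *
W=np.load('w1W.npy'); z=W[...,2]; d=np.load('w1d.npy')
vv,uu=np.mgrid[0:420,0:560]
def box(u0,u1,v0,v1): return (uu>=u0)&(uu<u1)&(vv>=v0)&(vv<v1)&(d>0)
s=box(215,265,120,175)&(z>.085)&(z<.105); 
(c,r)=cv2.minEnclosingCircle((W[s][:,:2]*1000).astype(np.float32)); print('pin',c,r,W[s].mean(0),s.sum(),np.median(z[s]))
s=box(205,265,30,95)&(z>.09)&(z<.11)
(c,r)=cv2.minEnclosingCircle((W[s][:,:2]*1000).astype(np.float32)); print('knob',c,r,s.sum(),np.median(z[s]))
s=box(180,300,0,210)&(z>.05)&(z<.062); print('carr z',np.median(z[s]))
# slide yaw : rear plate top & end plate top
for n,b in [('end',box(100,170,0,215)),('rear',box(415,490,0,210))]:
    s=b&(z>.052)&(z<.062); q=W[s][:,:2]; print(n,cv2.minAreaRect((q*1000).astype(np.float32)),np.median(z[s]))
s=box(320,390,195,260)&(z>.05)&(z<.063); q=W[s][:,:2]; print('leg',cv2.minAreaRect((q*1000).astype(np.float32)),np.median(z[s]))
y=np.radians(9.35); C,S=np.cos(y),np.sin(y)
# rotate leg points in slide axes, raster
u=q@np.array([[C,-S],[S,C]]); 
for x0 in np.arange(u[:,0].min(),u[:,0].max(),.004):
    r=np.sort(u[(u[:,0]>=x0)&(u[:,0]<x0+.004),1]); 
    if len(r)<3: continue
    g=np.diff(r); k=g.argmax(); print(round(x0+.002,4),'y',r[0].round(4),r[-1].round(4),'gap',r[k].round(4),r[k+1].round(4))
E
python3 - <<'E'
import cv2
a=cv2.imread('pics/w1.png')[95:265,140:400]; cv2.imwrite('pics/w1c.png',cv2.resize(cv2.convertScaleAbs(a,alpha=1.5),None,fx=3,fy=3,interpolation=cv2.INTER_CUBIC))
E
```

```text
pin (547.4432373046875, 141.13893127441406) 10.347024917602539 [0.54804351 0.14086886 0.09292903] 519 0.09320604540639332
knob (611.6211547851562, 152.5259552001953) 14.88894271850586 1322 0.09800441211435543
carr z 0.05647261130380443
end ((557.4491577148438, 240.24957275390625), (174.01174926757812, 20.9940185546875), 10.06131649017334) 0.05634491526404256
rear ((605.5148315429688, -37.64128112792969), (171.60321044921875, 16.435060501098633), 9.930814743041992) 0.05646780342076485
leg ((484.3088073730469, 24.51386070251465), (46.503028869628906, 44.3234748840332), 9.728646278381348) 0.056540209510438366
0.4607 y -0.0768 -0.0326 gap -0.0616 -0.0474
0.4647 y -0.0765 -0.0327 gap -0.0616 -0.0473
0.4687 y -0.0765 -0.0326 gap -0.0616 -0.0469
0.4727 y -0.0764 -0.0326 gap -0.0616 -0.0477
0.4767 y -0.0767 -0.0326 gap -0.0614 -0.0477
0.4807 y -0.0761 -0.0325 gap -0.0614 -0.0474
0.4847 y -0.0761 -0.0324 gap -0.0613 -0.0509
0.4887 y -0.0766 -0.0324 gap -0.0583 -0.0574
0.4927 y -0.0766 -0.0323 gap -0.0589 -0.058
0.4967 y -0.0757 -0.0323 gap -0.0426 -0.0416
0.5007 y -0.0762 -0.0322 gap -0.0395 -0.0386
0.5047 y -0.0765 -0.0323 gap -0.0714 -0.0706
```

View pics/w1c.png

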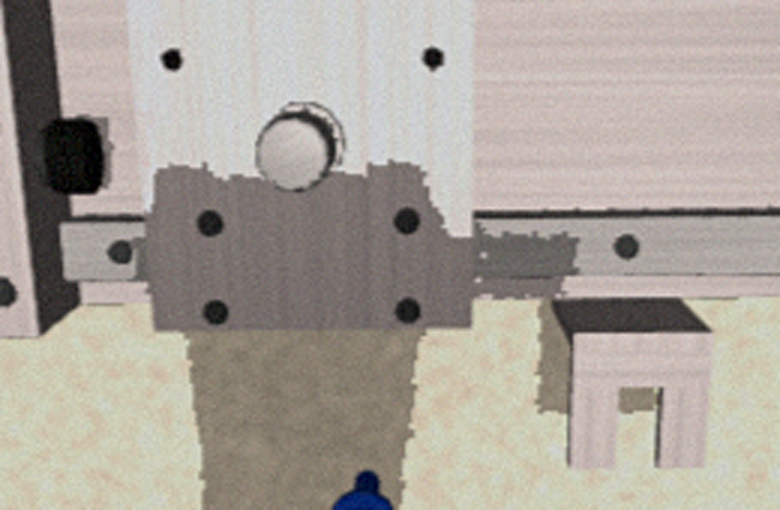

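```bash
python3 - <<'E'
from h import *
env.grip(.05)
env.move_pose([.5477,.1411,.125],[180,0,9.8])
pos,rot=env.current_tool_pos(),env.current_tool_rot(); print(pos,rot,env.current_clock(),env.current_gripper_width())
im,d=env.read_camera('wrist'); save('w2',im)
K,T,m=camT('wrist',pos,rot)
vv,uu=np.mgrid[0:420,0:560]
P=np.stack([(uu-K[0,2])/K[0,0],-(vv-K[1,2])/K[1,1],-np.ones_like(d)],-1)*d[...,None]
W=P@T[:3,:3].T+T[:3,3];z=W[...,2]
s=(z>.087)&(z<.1)&(abs(uu-278)<50)&(abs(vv-270)<70)&(d>0)
(c,r)=cv2.minEnclosingCircle((W[s][:,:2]*1000).astype(np.float32)); print('pin',c,r,s.sum(),np.median(z[s]),np.median(vv[s]),np.median(uu[s]))
E
```

```text
[0.54782872 0.14030994 0.12517673] [1.79924198e+02 3.44466960e-02 9.77542931e+00] 4.1167 0.049931613834619304
pin (548.2549438476562, 141.37734985351562) 10.261626243591309 1144 0.09325288445725738 250.0 277.0
```

View pics/w2.png

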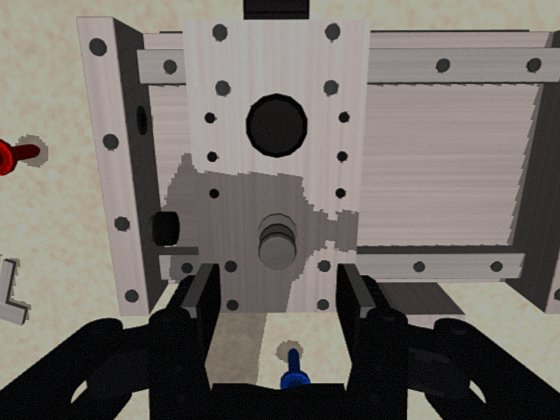

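The close-up confirms the grey pin in the carriage bore at (277,250), centred between the open fingers. Next I grasp and draw it.

```bash
python3 - <<'E'
from h import *
env.movel([.5482,.1412,.066],[180,0,9.8],max_speed=.1)
print(env.current_tool_pos(),env.current_wrist_force())
env.grip(.0)
print(env.current_gripper_width(),env.current_tool_pos(),env.current_wrist_force(),env.current_clock())
p=env.current_tool_pos()
r=env.movel([p[0],p[1],.125],max_speed=.08); 
print(env.current_tool_pos(),env.current_wrist_force(),env.current_clock())
pos,rot=env.current_tool_pos(),env.current_tool_rot()
im,d=env.read_camera('wrist'); save('w3',im); np.save('w3d.npy',d); np.save('w3p.npy',np.r_[pos,rot])
E
```

```text
[0.54865034 0.14111466 0.06633515] [ 0.00229884 -0.31586079  0.59265872]
0.018328424842884824 [0.54900423 0.14141379 0.06691789] [-1.00919802 -0.39162452  4.26968713] 5.3
[0.54839353 0.14141858 0.12462366] [-0.03800046  0.04669102 -0.36407599] 6.1917
```

View pics/w3.png

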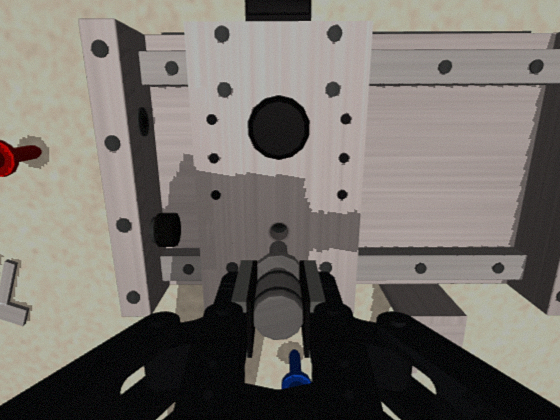

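The pin is held upright: grip at (278,315), foot at (278,245), with the empty bore at (279,230). The bore position lets me calibrate the camera against the tool.

```bash
python3 - <<'E'
from h import *
a=np.load('w3p.npy');K,T,m=camT('wrist',a[:3],a[3:])
im=cv2.imread('pics/w3.png')[215:300,240:320]; save('w3c',cv2.resize(cv2.convertScaleAbs(im,alpha=1.6),None,fx=7,fy=7,interpolation=cv2.INTER_CUBIC))
print(atz(K,T,(279,230),.057), [ (r['pixel'],r['p']) for r in env.mark_of('wrist','bore')])
print('bore in cam col offset; TCP proj test')
# notch view: move above notch, offset so notch visible ahead (+x of tool)
env.movel([.4791-.012,.0237-.002,.135],max_speed=.2)
pos,rot=env.current_tool_pos(),env.current_tool_rot(); print(pos,rot,env.current_clock())
im,d=env.read_camera('wrist'); save('w4',im); np.save('w4d.npy',d); np.save('w4p.npy',np.r_[pos,rot])
K,T,m=camT('wrist',pos,rot)
for r in env.mark_of('wrist','notch')[:2]: print(r['pixel'],r['p'],atz(K,T,r['pixel'],.057))
vv,uu=np.mgrid[0:420,0:560]
P=np.stack([(uu-K[0,2])/K[0,0],-(vv-K[1,2])/K[1,1],-np.ones_like(d)],-1)*d[...,None]
W=P@T[:3,:3].T+T[:3,3];z=W[...,2]
s=(z>.051)&(z<.063)&(abs(uu-278)<70)&(vv>190)&(d>0)
q=W[s][:,:2]
y=np.radians(9.8); C,S=np.cos(y),np.sin(y); u=q@np.array([[C,-S],[S,C]])
print('tcp slideaxes',np.array(pos[:2])@np.array([[C,-S],[S,C]]))
for x0 in np.arange(u[:,0].min(),u[:,0].max(),.003):
    r=np.sort(u[(u[:,0]>=x0)&(u[:,0]<x0+.003),1])
    if len(r)<3: continue
    g=np.diff(r); k=g.argmax(); print(round(x0+.0015,4),'y',r[0].round(4),r[-1].round(4),'gap',r[k].round(4),r[k+1].round(4))
E
```

```text
[0.5489581  0.14098949 0.057     ] [([278.7, 230.9], 0.88)]
bore in cam col offset; TCP proj test
[0.46806503 0.02298463 0.1352827 ] [-1.79975793e+02 -8.68409773e-02  9.88232826e+00] 7.1667
[281.2, 210.1] 0.78 [0.47867123 0.02288007 0.057     ]
tcp slideaxes [ 0.46514718 -0.05701988]
0.4593 y -0.0806 -0.0365 gap -0.0655 -0.051
0.4623 y -0.0803 -0.0366 gap -0.0654 -0.0511
0.4653 y -0.0803 -0.0367 gap -0.0654 -0.0511
0.4683 y -0.0803 -0.0368 gap -0.0654 -0.0511
0.4713 y -0.0802 -0.0369 gap -0.0654 -0.0511
0.4743 y -0.0801 -0.0368 gap -0.0654 -0.0511
0.4773 y -0.08 -0.0363 gap -0.0658 -0.0511
0.4803 y -0.08 -0.0364 gap -0.0658 -0.0511
0.4833 y -0.0804 -0.0365 gap -0.0657 -0.0512
0.4863 y -0.0803 -0.0365 gap -0.06 -0.0594
0.4893 y -0.0802 -0.0366 gap -0.0392 -0.0379
```

View pics/w4.png

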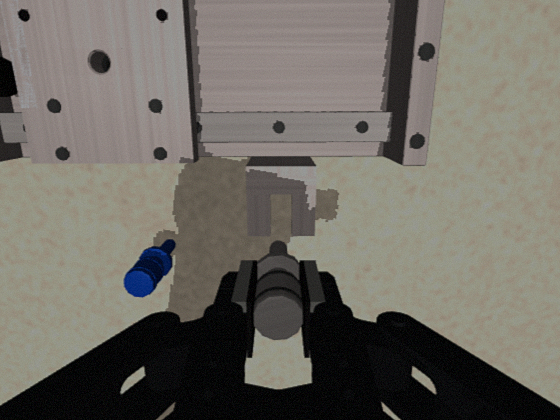

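View pics/w3c.png

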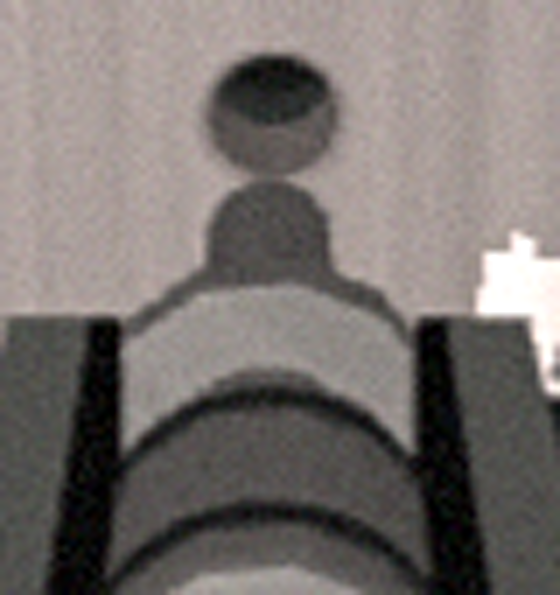

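```bash
python3 - <<'E'
from h import *
y=np.radians(9.8); C,S=np.cos(y),np.sin(y)
x,yy=.4745,-.0583
X,Y=C*x-S*yy,S*x+C*yy; print(X,Y)
a=[180,0,9.8]
env.movel([X,Y,.135],a,max_speed=.1)
env.movel([X,Y,.135],a,max_speed=.1)
p=env.current_tool_pos(); print(p)
X2,Y2=2*X-p[0],2*Y-p[1]
print(env.movel([X2,Y2,.085],a,max_speed=.1,until_force=6),env.current_tool_pos(),env.current_wrist_force())
print(env.movel([X2,Y2,.064],a,max_speed=.04,until_force=3),env.current_tool_pos(),env.current_wrist_force(),env.current_clock())
pos,rot=env.current_tool_pos(),env.current_tool_rot()
im,d=env.read_camera('wrist'); save('w5',im)
E
```

```text
0.4774992616317957 0.023315126872694977
[0.47717657 0.02328244 0.13487388]
False [0.47800513 0.02314201 0.08507886] [-0.68981647  0.9009963  -0.16788404]
True [0.47800087 0.02359119 0.06685821] [-0.56214974 -0.2677876   5.24086497] 8.9
```

View pics/w5.png

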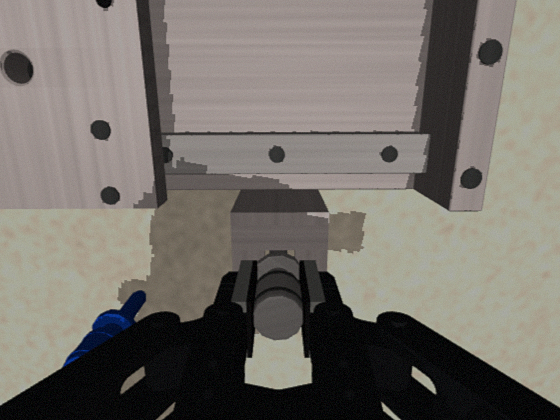

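The pin landed at the expected height (TCP 0.067), with its collar seated over the notch at about (280,255). Next: release, check, then go look at the block.

```bash
python3 - <<'E'
from h import *
env.grip(.04)
p=env.current_tool_pos()
env.movel([p[0],p[1],.15],max_speed=.15)
im,d=env.read_camera('wrist'); save('w6',im); pos,rot=env.current_tool_pos(),env.current_tool_rot()
K,T,m=camT('wrist',pos,rot)
vv,uu=np.mgrid[0:420,0:560]
def cloud(K,T,d):
    P=np.stack([(uu-K[0,2])/K[0,0],-(vv-K[1,2])/K[1,1],-np.ones_like(d)],-1)*d[...,None]
    return P@T[:3,:3].T+T[:3,3]
W=cloud(K,T,d);z=W[...,2]
s=(z>.085)&(z<.1)&(abs(uu-278)<50)&(abs(vv-260)<90)&(d>0)
(c,r)=cv2.minEnclosingCircle((W[s][:,:2]*1000).astype(np.float32)); print('pin',c,r,s.sum(),np.median(z[s]))
y=np.radians(9.8); C,S=np.cos(y),np.sin(y); print('in slide axes rel notch',C*c[0]+S*c[1]-476.7,-S*c[0]+C*c[1]+58.3)
print(env.current_clock())
# block view
env.grip(.07)
# block approx: 441,-286
for yw in (43.6,-46.4,133.6,-136.4):
    q=env.inverse_kinematics([.441,-.286,.2],[180,0,yw]); print(yw,None if q is None else np.round(q))
E
```

```text
pin (476.3158264160156, 23.65691375732422) 10.44832992553711 920 0.0928552683961662
in slide axes rel notch -3.3079910345189774 0.5382314110850928
10.05
43.6 [-20.  15.  55. 112. -14.  60.  -4.]
-46.4 [-30.  22.  71. 113. -24.  62. -86.]
133.6 [-10.  12.  44. 112. -10.  59.  81.]
-136.4 [ 87.  26. -71. 108.  27.  65. 140.]
```

View pics/w6.png

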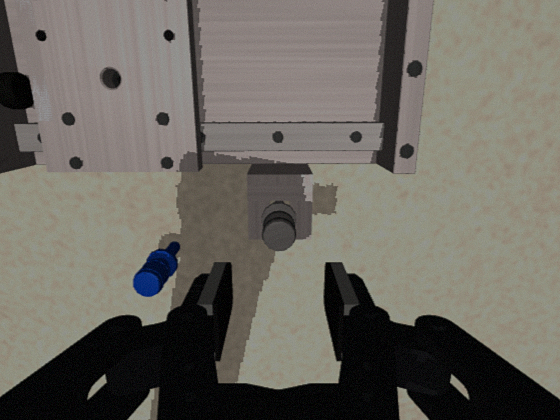

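The wrist view shows the pin hanging in the notch at (280,232), about 3 mm / 0.5 mm off the notch point, which is within tolerance. The block is next. It is the only drilled grey block, at (398,235) in the top view.

```bash
cat >> h.py <<'E'
vv,uu=np.mgrid[0:420,0:560]
def cloud(K,T,d):
    P=np.stack([(uu-K[0,2])/K[0,0],-(vv-K[1,2])/K[1,1],-np.ones_like(d)],-1)*d[...,None]
    return P@T[:3,:3].T+T[:3,3]
def look(name):
    pos,rot=env.current_tool_pos(),env.current_tool_rot()
    im,d=env.read_camera('wrist'); save(name,im); np.save(name+'d.npy',d); np.save(name+'p.npy',np.r_[pos,rot])
    K,T,m=camT('wrist',pos,rot); return im,d,K,T,cloud(K,T,d)
C,S=np.cos(np.radians(9.8)),np.sin(np.radians(9.8))
def s2w(x,y): return C*x-S*y,S*x+C*y
def w2s(x,y): return C*x+S*y,-S*x+C*y
E
python3 - <<'E'
from h import *
env.move_pose([.42,-.28,.17],[180,0,133.6])
im,d,K,T,W=look('w7'); z=W[...,2]
print(env.current_clock(),env.current_tool_pos(),env.current_gripper_width())
for r in env.recognise('wrist','block')[:3]: print(r)
s=(z>.069)&(z<.08)&(d>0)&(vv<300)
print(cv2.minAreaRect((W[s][:,:2]*1000).astype(np.float32)),s.sum(),np.median(z[s]))
E
```

```text
12.8917 [ 0.42024588 -0.27956242  0.16994078] 0.07029735367617786
{'pixel': [285.4, 233.9], 'p': 0.62}
((440.8094177246094, -288.5186462402344), (50.08382034301758, 25.181398391723633), 44.20128631591797) 2400 0.07442077344254767
```

View pics/w7.png

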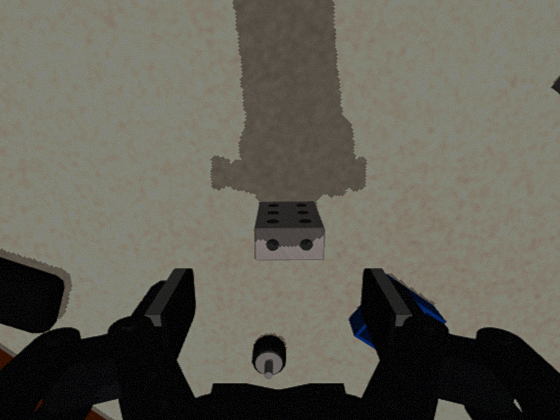

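The wrist view shows the drilled block at (289,230), with 6 holes on the face and the foot and tray clear of the fingers. Grasping it across its 50 mm width.

```bash
python3 - <<'E'
from h import *
a=[180,0,134.2]
env.move_pose([.4408,-.2885,.11],a)
env.movel([.4408,-.2885,.11],a)
p=env.current_tool_pos(); print(p,env.current_tool_rot())
env.movel([.4408,-.2885,.045],a,max_speed=.1,until_force=8)
print(env.current_tool_pos(),env.current_wrist_force())
env.grip(0)
print(env.current_gripper_width(),env.current_tool_pos(),env.current_wrist_force(),env.current_clock())
p=env.current_tool_pos()
env.movel([p[0],p[1],.16],max_speed=.15)
im,d,K,T,W=look('w8'); print(env.current_wrist_force(),env.current_clock(),env.current_tool_pos())
for yw in (99.8,-80.2): 
    for x,y in [(.44,-.1),(.58,.21)]:
        q=env.inverse_kinematics([x,y,.16],[180,0,yw]); print(yw,None if q is None else np.round(q))
E
```

```text
[ 0.44140491 -0.28911518  0.11168795] [1.79902955e+02 1.42213234e-01 1.34160169e+02]
[ 0.44103908 -0.28893264  0.04525202] [ 0.55862845 -0.36315811 -0.23596363]
0.04871571651989852 [ 0.44164029 -0.28926092  0.04602131] [-0.72220015  0.09900129  3.67030613] 14.6667
[ 0.56659153 -0.0944035  -3.2824625 ] 15.6333 [ 0.44049787 -0.28837821  0.15856862]
99.8 [-36.   6.  47. 124.  -5.  53.  23.]
99.8 [-50.  25.  34. 101. -16.  58.  -1.]
-80.2 [ -64.   19.   82.  124.  -23.   55. -139.]
-80.2 [ -6.  24. -22.  99.  11.  59. 158.]
```

View pics/w8.png

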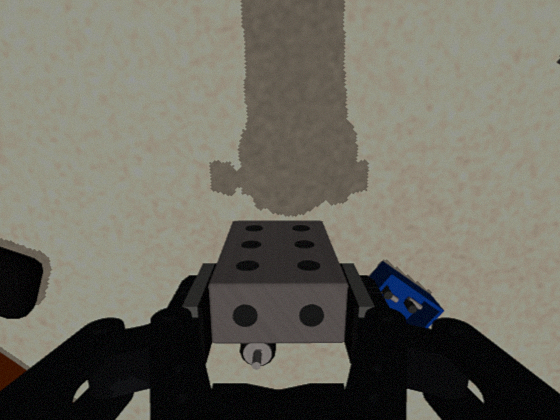

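```bash
python3 - <<'E'
from h import *
p=env.current_tool_pos()
env.movel([p[0],p[1],.20],max_speed=.2)
px,py=w2s(.5490,.1414)
X,Y=s2w(px+.030+.026,py+.067); print(px,py,X,Y)
a=[180,0,99.8]
env.move_pose([X,Y,.20],a)
env.movel([X,Y,.155],a)
print(env.current_tool_pos(),env.current_tool_rot(),env.current_clock())
im,d,K,T,W=look('w9'); im2,_=env.read_camera('scene'); save('s9',cv2.resize(im2[150:290,240:420],None,fx=4,fy=4,interpolation=cv2.INTER_CUBIC))
# end plate top inner edge in this view
z=W[...,2]; s=(z>.05)&(z<.062)&(d>0); u=np.c_[w2s(W[s][:,0],W[s][:,1])]
y=u[:,1]-py; x=u[:,0]-px-.03
for lo in np.arange(-.08,.09,.02):
    k=(abs(x-lo)<.01); yy=np.sort(y[k]); 
    if len(yy)<5: continue
    g=np.diff(yy); j=g.argmax(); print(round(lo,3),len(yy),yy[0].round(4),yy[j].round(4),yy[j+1].round(4),yy[-1].round(4))
E
```

```text
0.565056559449513 0.045891661803413614 0.5927788058709512 0.21695406115169164
[0.59263156 0.21594684 0.15463917] [-1.79934895e+02  4.06062439e-02  9.97273075e+01] 18.3417
-0.08 3259 -0.0249 0.0506 0.0859 0.106
-0.06 2821 -0.0127 0.0503 0.0861 0.106
-0.04 2078 0.0088 0.0507 0.0861 0.106
-0.02 1801 -0.0507 -0.0388 0.0292 0.1062
0.0 1239 -0.0508 -0.038 0.0859 0.1722
0.02 1234 -0.0509 -0.0378 0.0859 0.1789
0.04 1106 -0.0502 -0.0383 0.0865 0.1064
0.06 1357 -0.0497 -0.0381 0.0324 0.1065
0.08 1629 -0.0497 -0.0378 0.0179 0.1066
```

View pics/w9.png

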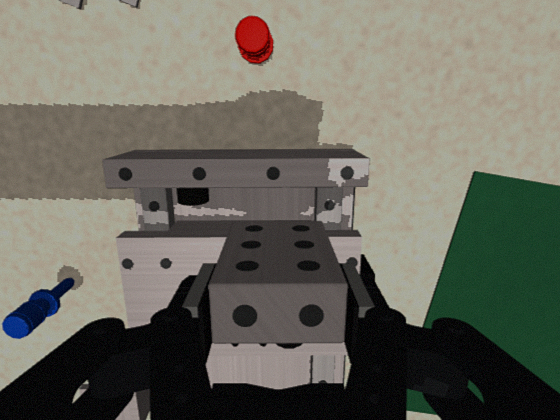

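View pics/s9.png

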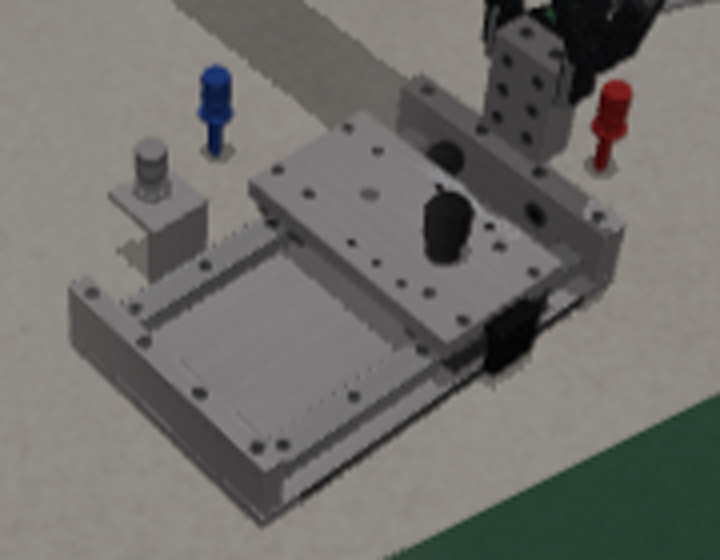

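The gap is clear and measured 50.5 to 86 mm ahead of the bore. The block hangs over it on the bare side, and the buffer is at (192,195) to its left. Lowering.

```bash
python3 - <<'E'
from h import *
X,Y=.5928,.2173; a=[180,0,99.9]
p=env.current_tool_pos()
print(env.movel([X,Y,.085],a,max_speed=.12,until_force=8),env.current_tool_pos(),env.current_wrist_force())
print(env.movel([X,Y,.054],a,max_speed=.04,until_force=4),env.current_tool_pos(),env.current_tool_rot(),env.current_wrist_force(),env.current_clock())
im,d,K,T,W=look('w10')
E
```

```text
False [0.59356955 0.21740447 0.08562659] [-0.65127397  0.51927173 -3.38919908]
True [0.59234639 0.21727187 0.05814291] [-1.79927018e+02  4.28984153e-03  9.99053878e+01] [-1.41370493 -0.02446062  4.00547101] 19.8167
```

View pics/w10.png

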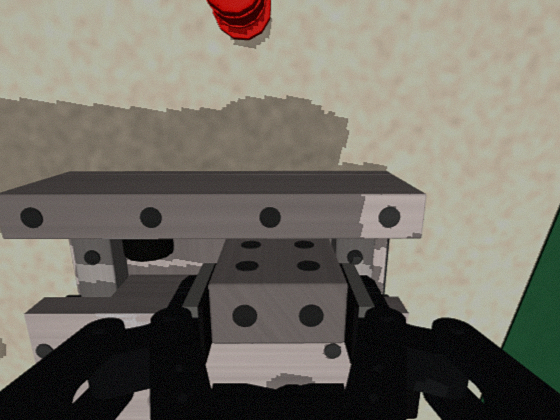

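The block touched down at the expected height (TCP 0.058). The buffer is at (150,248), well to the left. Releasing and checking.

```bash
python3 - <<'E'
from h import *
env.grip(.065)
p=env.current_tool_pos()
env.movel([p[0],p[1],.16],max_speed=.12)
# go to knob approach, yaw 9.8, from above
kx,ky=w2s(.6116,.1525); print('knob slide', kx-.56506-.03, ky-.04589)
env.move_pose([.6116,.1525,.17],[180,0,9.8])
env.grip(.045)
im,d,K,T,W=look('w11'); z=W[...,2]
s=(z>.08)&(z<.093)&(d>0)&(uu<230)&(vv<260)
r=cv2.minAreaRect((W[s][:,:2]*1000).astype(np.float32)); print('block',r,s.sum(),np.median(z[s]))
bx,by=w2s(*(np.array(r[0])/1000)); print('rel slide x, y from endface',bx-.56506-.03,by-.04589-.086)
s=(z>.094)&(z<.105)&(d>0)&(abs(uu-278)<60)&(vv<330)
print('knob',cv2.minEnclosingCircle((W[s][:,:2]*1000).astype(np.float32)),s.sum())
print(env.current_clock(),env.current_tool_pos())
E
```

```text
knob slide 0.03357241933532254 0.0002845748287867156
block ((595.0923461914062, 218.4247589111328), (45.69697189331055, 25.26753044128418), 9.515884399414062) 2514 0.08645720750439874
rel slide x, y from endface 0.028526667083808604 -0.017942887547396175
knob ((612.1455688476562, 152.50210571289062), 14.505117416381836) 1415
22.75 [0.61157114 0.15257921 0.16999691]
```

View pics/w11.png

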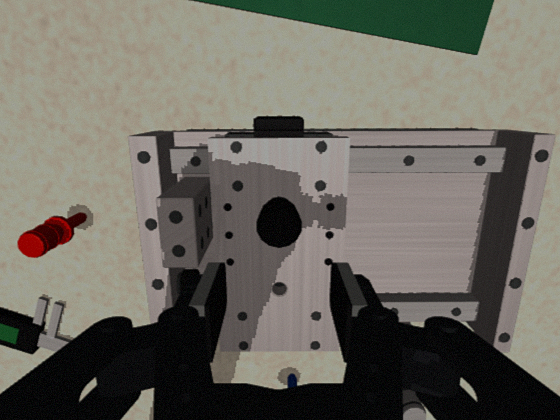

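The block stands square in the gap at (188,222), and the knob at (279,222) sits between the fingers. Next I grip the knob and push forward with the force limit.

```bash
python3 - <<'E'
from h import *
a=[180,0,9.8]
env.movel([.612,.1525,.066],a,max_speed=.12,until_force=8); print(env.current_tool_pos(),env.current_wrist_force())
env.grip(0); print(env.current_gripper_width(),env.current_tool_pos(),env.current_wrist_force(),env.current_clock())
p=env.current_tool_pos(); ux,uy=-S,C
L=.016
r=env.movel([p[0]+ux*L,p[1]+uy*L,p[2]],a,max_speed=.02,until_force=6)
p2=env.current_tool_pos(); f=np.array(env.current_wrist_force())
print(r,p2,'moved',(p2[0]-p[0])*ux+(p2[1]-p[1])*uy,f,'along',f[0]*ux+f[1]*uy,env.current_clock())
im,d,K,T,W=look('w12')
E
```

```text
[0.61289538 0.1524757  0.06686985] [-0.67630785  0.78823921  0.39087131]
0.027168641866336992 [0.61303279 0.1525644  0.06750156] [-0.66745079 -0.1823052   5.49969794] 24.0583
True [0.61111825 0.16312918 0.06751409] moved 0.010736485570479501 [-0.96614585  0.08089051  3.0872836 ] along 0.24415735346190023 24.6833
```

View pics/w12.png

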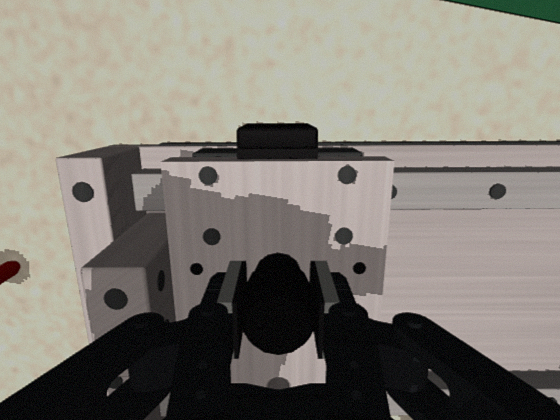

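The carriage moved 10.7 of about 11 mm before contact, then the stop unloaded the push. I'll press on in small steps to build a steady force.

```bash
python3 - <<'E'
from h import *
a=[180,0,9.8]; ux,uy=-S,C
p0=np.array(env.current_tool_pos())
for k in range(1,9):
    L=.001*k
    env.movel([p0[0]+ux*L,p0[1]+uy*L,p0[2]],a,max_speed=.02); env.pause(.15)
    p=np.array(env.current_tool_pos()); f=np.array(env.current_wrist_force()); al=f[0]*ux+f[1]*uy
    print(k,'moved',round((p-p0)[:2]@[ux,uy],5),'along',round(al,2),np.round(f,1))
    if al<-13: break
env.pause(.6); f=np.array(env.current_wrist_force()); print(f[0]*ux+f[1]*uy,f,env.current_clock())
E
```

```text
1 moved 6e-05 along -3.56 [ 0.2 -3.6  4. ]
2 moved 0.00011 along -4.8 [ 1.7 -4.6  3.5]
3 moved 0.00012 along -6.55 [ 1.4 -6.4  3.1]
4 moved 0.0001 along -7.83 [ 2.2 -7.6  2.3]
5 moved 9e-05 along -8.63 [ 2.4 -8.3  1.9]
6 moved 8e-05 along -9.96 [ 2.1 -9.7  2.5]
7 moved 9e-05 along -10.25 [ 2.8 -9.9  1.3]
8 moved 0.0001 along -12.12 [  3.9 -11.6   1.3]
-12.52962137111396 [  2.81940749 -12.22816608   0.57612383] 28.5833
```

```bash
python3 - <<'E'
from h import *
im,d,K,T,W=look('w13')
im2,d2=env.read_camera('top'); K2,T2,_=camT('top'); W2=cloud(K2,T2,d2); z=W2[...,2]
print([(r['pixel'],r['p']) for r in env.recognise('top','block')][:2])
save('t13',cv2.resize(cv2.convertScaleAbs(im2[140:260,170:320],alpha=1.6),None,fx=5,fy=5,interpolation=cv2.INTER_CUBIC))
b=(uu>190)&(uu<225)&(vv>145)&(vv<230)
s=b&(z>.08)&(z<.092); print('block top', s.sum(), cv2.minAreaRect((W2[s][:,:2]*1000).astype(np.float32)) if s.sum()>5 else '')
s=(abs(uu-281)<14)&(abs(vv-222)<14)&(z>.085)&(z<.1); print('pin top',s.sum(),W2[s].mean(0))
z=W[...,2]; s=(z>.079)&(z<.092)&(d>0)&(uu<175)&(vv>200)&(vv<330)
print('block wrist',cv2.minAreaRect((W[s][:,:2]*1000).astype(np.float32)),np.median(z[s]),z[s].std())
im3,_=env.read_camera('scene'); save('s13',cv2.resize(cv2.convertScaleAbs(im3[150:290,240:420],alpha=1.4),None,fx=4,fy=4,interpolation=cv2.INTER_CUBIC))
print(env.current_clock())
E
```

```text
[]
block top 0 
pin top 49 [0.47666497 0.02493595 0.093716  ]
block wrist ((603.3770751953125, 225.47930908203125), (27.82144546508789, 25.776809692382812), 10.069393157958984) 0.086323177386425 0.0018780848158445548
28.7833
```

View pics/w13.png

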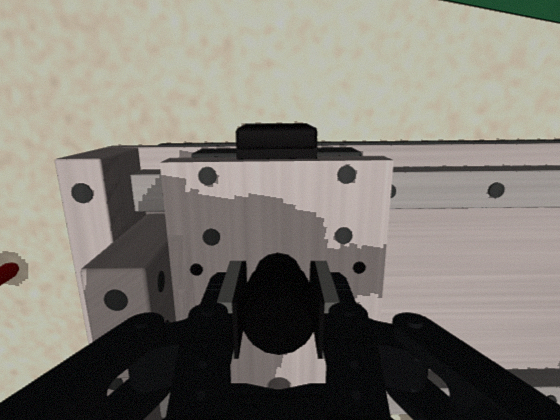

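View pics/s13.png

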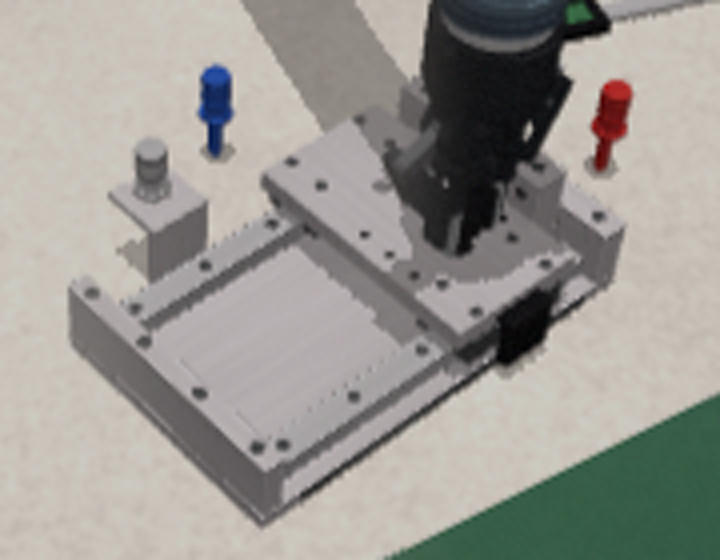

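View pics/t13.png

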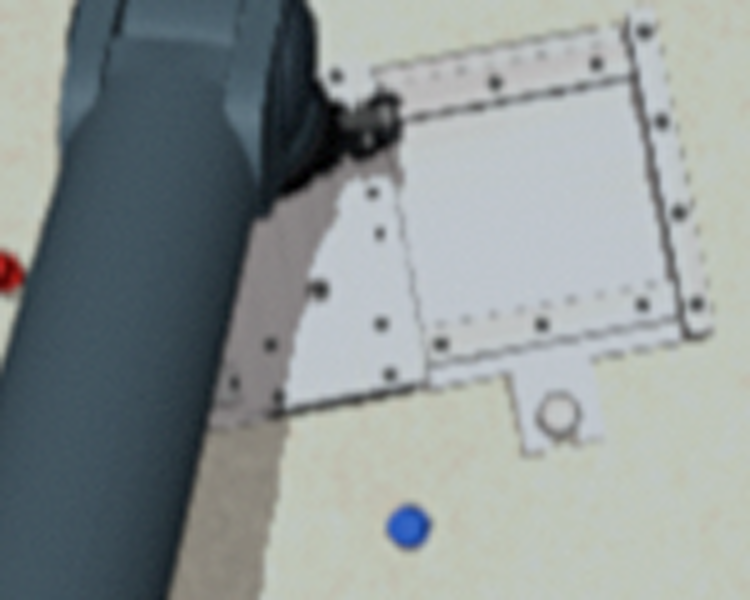

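```bash
python3 - <<'E'
from h import *
f=np.array(env.current_wrist_force()); print(f[0]*-S+f[1]*C)
env.sign_off()
E
```

```text
-12.339294426944724
the job is handed in; nothing more can be done
```

The slide is unlocked and the job was handed in after about 29 s of the 64 s allowed. The carriage was still gripped by the knob and pressed on the block with about 12 N. The interface gives no verdict, so the results below are my own last checks.

- **Pin:** It was drawn from the bore and hangs in the bracket's notch, let go. After release it measured about 3 mm along and 0.5 mm across from the notch point, with its top at the right height. The last top and scene pictures show it upright there.
- **Block:** It was set on the base plate on the bare side, about 28 mm from the middle of the end plate. After the push, its centre is 12.4 mm from the end face, where flush would be 12.5. Its yaw is about 10.1° against 9.8° for the slide.
- **Carriage:** It moved 10.7 mm forward and then met a rigid stop. The push held steady at 12.1 to 12.5 N, reading 12.3 N just before hand-in, and nothing moved further.
- **Checks that failed or disagreed:** In the final top view the arm hides the block, so the detector found nothing there. In the final wrist view only part of the block's top shows, so its pose rests on that part. The top camera disagreed with the wrist camera by up to 5 mm early on. I used the wrist camera, which agreed with the gripped pin to within 0.5 mm.

I did not touch the tray, foot, caliper or the red and blue look-alikes.

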